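Fit the square-socket T-handle on the recessed stage shaft

ROBOT

A 6-joint arm with a two-finger parallel gripper is mounted at the origin on the work surface. World frame = base frame: x ahead of the robot, y to its left, z up, the work surface at z = 0. Lengths are in m, angles in rad, forces in N, time in s.
With the tool pointing down it reaches from about 0.325 to 0.775 m from the base axis. Payload 5.5 kg.
Tool frame: the origin (TCP) lies at the centre of the arm's flange, where the gripper is bolted on; the fingertips stand 182 mm ahead of it and the grasp point (between the pads) lies 163 mm ahead of it; z points along the fingers, y is the line along which they close (so a half turn about z gives the same grasp; the last joint's range is limited). The gripper opens to 88 mm and grips with 3 to 60 N. Pads are 20 mm wide; open, the fingers measure 115 mm over their backs; the gripper's body (75 mm by 178 mm) begins 61 mm behind the grasp point.
Start: joints at [-1.348, 0.091, 1.231, -0, 1.82, -0.057], TCP at [0.166, -0.577, 0.405] pointing down, gripper open.
Joint ranges: [-2.87, 2.87], [-0.86, 2.18], [0.17, 2.46], [-1.51, 4.65], [0.06, 2.69], [-2.65, 2.65]. Speed limits (rad/s): [2.57, 2.57, 3.01, 3.14, 3.14, 3.14].

INTERFACE

Orientations are given as a unit quaternion [w, x, y, z].
In Python, from bench import manip, gripper_open, close, eyes, order, finder gives the robot as it stands. Calls block until the motion is done:
- manip.move_to(position, orientation): joint-space move of the TCP to a pose.
- manip.move_l(position, speed=0.15, orientation=None): straight line of the TCP; orientation=None keeps the orientation; speed is the mean speed in m/s.
- manip.movej(angles): joint-space move.
- gripper_open() and close(): open the fingers fully, or close them until they stop; the grip force is fixed at half the most.
- manip.hold(seconds).
- manip.inverse_kinematics(position, orientation): joint angles nearest the present ones, or None.
- manip.state(): the state.
- eyes.get_image(name): name is "scene" or "side" or "wrist"; returns a dict with "frame" (384x512x3 uint8, blue, green, red), "depth" (384x512 float32, m along the optical axis (not along the pixel's ray), 0 where there is no reading), "camera_matrix" (3x3 intrinsics, pixels), "view" (4x4, takes a point from world to camera coordinates). Camera axes: x right, y up, looking along -z (the intrinsics and any distortion apply to the point x, -y, -z); pixel columns grow to the right and rows downward; lengths in m; the calibration is good to about 2 mm. The wrist camera is an equidistant fisheye: a pixel r from the principal point sees the ray r / f radians off the axis. A picture is of the moment at which its call begins.
A pose or a line that the arm cannot do raises manip.IKError and nothing moves.
- order.job_done(): hands the job in; it is judged then, once.
Trained networks look in a picture, given as the dict that the camera call returned (one of the last four; its "shot" number tells which), for a name from the list of things; names that differ only in an ending like _2 or _b are one class to them, and where a whole thing is asked for, a point or a joint stands for the part that bears it (a point fixed in the world has none). Each returns a list of dicts, best first, with "conf" (0 to 1); they miss things now and then, are a little off and sometimes report something else, mostly with a low value. They report only what shows in the picture. A call takes as long as a camera call.
- finder.regions_of(target, picture): "mask" (384x512 bool, what is visible of it) and "bbox" ([left, top, right, bottom] in pixels, round what is visible of it).
The state is a dict: "time": time; "joint_pos": joint angles; "dq": joint speeds; "joint_torque": joint torques, N m; "ee_pos": TCP position; "ee_rot": TCP orientation; "ft_force": force on the tool from outside, world axes, zero at the start; "moment": the same for the moment, N m; "finger_gap": finger opening in m; "finger_force": force on a finger pad.
Only numpy, scipy, OpenCV 4.12 (cv2) and the standard library are available. Lean on these libraries where they do the work, as an engineer would, in place of code of your own. Each camera call takes 0.05 s, during which the arm holds its last target. There are 200 camera calls.

TASK

Pick up the T-handle that lies on its side on the bench mat, stand it upright on the mat on its socket end and let go of it. Then take it again from above by its crossbar, line its square socket up with the square shaft in the well of the stage unit, and lower it on without dropping it until it sits fully home on the floor of the well; let go. Do not knock the other things on the mat about.

Things in the scene. Friction and masses are not known exactly. Their poses are not given: they have to be found in the camera images.
- handle: plain aluminium T-handle, 0.18 to 0.31 kg, lying on a flat side on the mat. Stem 30 x 30 mm, 66 mm long, with a crossbar at one end; 86 mm long in all. In the stem's free end a square socket 17 mm wide, 50 mm deep, 2 mm chamfer, sides parallel to the stem's. Origin: centre of the socket's mouth on the end face, at first 15 mm above the mat. x: to the crossbar; y: along it.
- handle_bar (a point): centre of the handle's crossbar, 76 mm from the socket's mouth along the stem. The crossbar is 80 mm long (y), 20 mm thick (x, along the stem) and 30 mm wide (z), flush with the stem. Axes as the handle's. The handle's centre of mass is about 55 mm from the mouth.
- mat: black rubber bench mat, 240 x 240 x 3 mm, fixed. Origin: centre of its underside, on the table; its top is at z = 3 mm. x and y along its edges.
- unit: stage unit, fixed: white base plate 220 x 120 x 20 mm; on one end a grey square well, wall 12 mm thick round a hole 60 x 60 mm, rim 60 mm and floor 20 mm above the table; on the other end a round chuck 92 mm across, top 38 mm above the table, 120 mm from the well's centre along +x. Origin: under the well's centre, at table height; z up.
- seat (a point): centre of the well's floor, 20 mm above the table, with the unit's axes; the handle's origin belongs here, its x straight up.
- shaft_tip (a point): top centre of the upright steel shaft in the middle of the well, 68 mm above the table, 48 mm above the well's floor. z up, x and y square to the shaft's flats. 15 mm square from 20 to 42 mm above the floor, tapering over the top 6 mm to 9 mm square; round neck of 10 mm below. Turned to any angle; the socket goes on in any of four ways.
- shaft (a joint): angle of the shaft about the vertical against the unit, rad, anticlockwise from above; stiff friction of about 0.2 N m, it stays where it is left.
- spool: copper-coloured wire spool, loose, on the mat; 34 mm across, 20 mm high, origin under its centre.
- tweezers: steel tweezers, loose, lying flat on the mat; 113 mm long, 6 mm high, 10 mm wide, origin under the middle, x along them.
- lens: grey lens barrel, loose, standing on the mat; 32 mm across, 26 mm high, origin under its centre.

How it is judged:
By the outcome, as a careful person would: the job done as asked, in the order asked, and still so for the second after the job is handed in, with the robot touching nothing.
It also fails if it takes over 67 s, if anything falls off the work surface, if the arm or the gripper's body presses on something with over 40 N, if the wrist force passes 120 N, or if a joint passes its speed limit or range.

## Working session

There is one attempt and no reset: what is moved stays moved. The work goes in short steps, each a Python script; the robot and the scene stay as the last script left them, time stands still between calls to the robot, and variables do not carry over. Pictures are saved under pics/ and viewed, at most 10 in all, crops included, and the job is handed in when it is done.

```bash
mkdir -p pics; ls
cat > h.py <<'E'
import numpy as np, cv2
from bench import manip, gripper_open, close, eyes, order, finder
def cloud(p):
    "world xyz per pixel for the pinhole cameras"
    K=p["camera_matrix"];d=p["depth"];v,u=np.mgrid[:d.shape[0],:d.shape[1]]
    c=np.stack([(u-K[0,2])/K[0,0]*d,-(v-K[1,2])/K[1,1]*d,-d],-1)
    T=np.linalg.inv(p["view"]);w=c@T[:3,:3].T+T[:3,3];w[d<=0]=np.nan
    return w
E
python3 - <<'E'
from h import *
print(manip.state())
ims=[]
for n in ("scene","side"):
    p=eyes.get_image(n);ims.append(p["frame"]);w=cloud(p)
    print(n,p["camera_matrix"].tolist(),np.linalg.inv(p["view"])[:3].round(3).tolist(),[k for k in p])
    for t in ("handle","mat","unit","shaft","spool","tweezers","lens"):
        for r in finder.regions_of(t,p)[:2]:
            m=r["mask"];q=w[m];q=q[~np.isnan(q[:,0])]
            print(t,round(r["conf"],2),np.round(r["bbox"]),m.sum(),np.median(q,0).round(3) if len(q) else None, np.percentile(q,[2,98],axis=0).round(3).tolist() if len(q) else None)
    cv2.imwrite(f"pics/{n}0.png",p["frame"])
print(manip.state()["time"])
E
```

```text
bench.py
pics
{'time': 0.0, 'joint_pos': array([-1.34766067e+00,  9.18576314e-02,  1.23185488e+00,  1.15880999e-06,
        1.81981489e+00, -5.67269016e-02]), 'dq': array([ 0.00154737, -0.00098845, -0.0009419 ,  0.00131116,  0.00184432,
        0.00109195]), 'joint_torque': array([ 3.78532150e-04, -4.46454227e+01, -4.06442392e+01,  6.99307909e-02,
        2.93709710e-02, -1.68780289e-04]), 'ee_pos': array([ 0.16572953, -0.57671572,  0.4035248 ]), 'ee_rot': array([-9.64074599e-04,  9.90225100e-01,  1.39475143e-01, -7.98372312e-05]), 'ft_force': array([ 0.14067998, -0.96378989, -0.01838274]), 'moment': array([ 0.04679997, -0.00590775,  0.05434291]), 'finger_force': 0.0, 'finger_gap': 0.08802579358078223}
scene [[448.4896332207349, 0.0, 256.6122057860937], [0.0, 448.4896332207349, 188.0881670911094], [0.0, 0.0, 1.0]] [[-0.834, -0.452, 0.317, 0.872], [0.552, -0.667, 0.5, 0.53], [-0.015, 0.592, 0.806, 0.906]] ['frame', 'depth', 'camera_matrix', 'view', 'shot']
handle 0.92 [298. 213. 333. 251.] 858 [0.49  0.17  0.032] [[0.456, 0.117, 0.006], [0.535, 0.207, 0.036]]
mat 0.76 [241. 193. 389. 
[... 1012 characters left out ...]
 [0.473 0.163 0.032] [[0.447, 0.12, 0.006], [0.526, 0.208, 0.035]]
mat 0.69 [110. 225. 306. 359.] 11522 [0.482 0.215 0.003] [[0.392, 0.07, 0.001], [0.623, 0.303, 0.005]]
unit 0.75 [245. 173. 354. 221.] 3676 [ 0.502 -0.101  0.031] [[0.426, -0.179, 0.004], [0.626, -0.058, 0.061]]
shaft 0.44 [322. 182. 331. 188.] 63 [ 0.471 -0.136  0.06 ] [[0.466, -0.143, 0.05], [0.48, -0.132, 0.068]]
spool 0.81 [127. 258. 152. 280.] 338 [0.604 0.255 0.022] [[0.593, 0.239, 0.005], [0.623, 0.267, 0.025]]
tweezers 0.57 [133. 290. 184. 332.] 419 [0.495 0.292 0.009] [[0.453, 0.281, 0.003], [0.562, 0.296, 0.011]]
lens 0.74 [200. 218. 213. 242.] 295 [0.591 0.106 0.019] [[0.581, 0.06, -0.0], [0.644, 0.116, 0.031]]
0.8
```

Run:
```python
from h import *
a=cv2.imread("pics/scene0.png")[115:335,170:400];b=cv2.imread("pics/side0.png")[160:365,100:360]
a=cv2.resize(a,(400,383),interpolation=3);b=cv2.resize(b,(400,315),interpolation=3)
o=np.zeros((383,800,3),np.uint8);o[:,:400]=a;o[:315,400:]=b;cv2.imwrite("pics/c1.png",o)
for n in ("scene","side"):
    p=eyes.get_image(n);w=cloud(p);r=finder.regions_of("handle",p)[0]
    q=w[r["mask"]];q=q[(q[:,2]>.029)&(q[:,2]<.038)]
    print(n,len(q),q[:,2].mean().round(4),cv2.minAreaRect((q[:,:2]*1000).astype(np.float32)))
    H=np.histogram2d(q[:,0],q[:,1],bins=[np.arange(.43,.56,.005),np.arange(.1,.225,.005)])[0]
    for row in H: print(''.join('#' if x>0 else '.' for x in row))
    r=finder.regions_of("unit",p)[0];q=w[r["mask"]]
    for lo,hi in((.055,.064),(.034,.041),(.017,.023)):
        k=q[(q[:,2]>lo)&(q[:,2]<hi)];print(len(k),k[:,2].mean().round(4),cv2.minAreaRect((k[:,:2]*1000).astype(np.float32)),k.min(0),k.max(0))
```

```text
scene 637 0.033 ((482.88214111328125, 152.9617462158203), (88.18658447265625, 80.00740051269531), 57.02184295654297)
........................
........................
........................
....##..................
....####................
...######...............
..#########.............
..##########.....####...
..###########....#####..
...############.######..
.....#################..
......###############...
........############....
.........###########....
...........########.....
............######......
............######......
...........######.......
..........######........
...........#####........
...........####.........
............##..........
........................
........................
........................
........................
518 0.0596 ((475.19482421875, -140.42950439453125), (87.9920425415039, 88.6429672241211), 9.004505157470703) [ 0.42654062 -0.19020106  0.05511106] [ 0.52486117 -0.09076465  0.06395566]
760 0.0367 ((533.6016845703125, -129.03073120117188), (203.30548095703125, 86.94224548339844), 10.668452262878418) [ 0.42630329 -0.17633822  0.03400
[... 864 characters left out ...]
#..........
............#...........
........................
........................
........................
........................
540 0.0595 ((473.13470458984375, -140.54415893554688), (84.06587219238281, 86.93783569335938), 9.126653671264648) [ 0.42616607 -0.18787036  0.05503386] [ 0.51696534 -0.09123636  0.06387451]
648 0.0368 ((530.530029296875, -128.1575927734375), (201.19046020507812, 86.87901306152344), 9.232829093933105) [ 0.42554826 -0.18535584  0.03401742] [ 0.63172524 -0.07452558  0.04098798]
918 0.0203 ((536.2783203125, -128.2622528076172), (218.1466064453125, 119.23983001708984), 9.472079277038574) [ 0.41967282 -0.20352302  0.01700101] [ 0.65131155 -0.05261439  0.02294661]
```

View pics/c1.png

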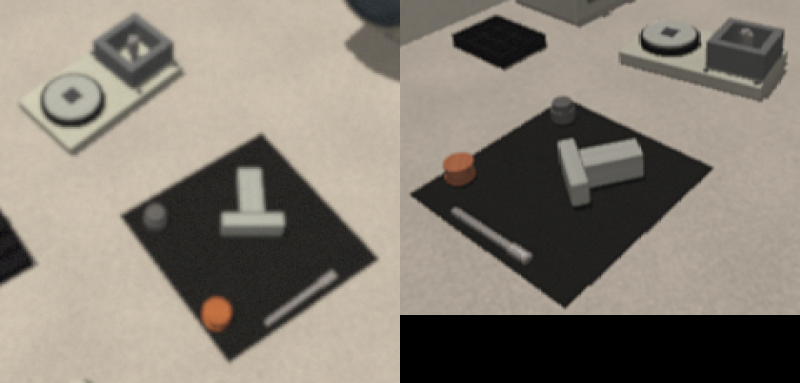

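The composite shows the T-handle on the mat: stem toward the robot, lens, spool and tweezers clear of it (handle at about (250,195) and (600,170)). The unit is behind it, with the well at about (135,48). Next: wrist close-ups.

```bash
cat >> h.py <<'E'
from scipy.spatial.transform import Rotation as R
def quat(M): return R.from_matrix(M).as_quat()[[3,0,1,2]]
def rot(q): return R.from_quat(np.asarray(q)[[1,2,3,0]]).as_matrix()
def down(yaw):
    "tool z down, tool y horizontal at angle yaw"
    y=np.array([np.cos(yaw),np.sin(yaw),0]);z=np.array([0,0,-1.]);return np.stack([np.cross(y,z),y,z],1)
def fish(p):
    K=p["camera_matrix"];d=p["depth"];v,u=np.mgrid[:d.shape[0],:d.shape[1]]
    a=(u-K[0,2])/K[0,0];b=(v-K[1,2])/K[1,1];th=np.hypot(a,b);s=np.tan(th)/np.maximum(th,1e-9)
    c=np.stack([a*s*d,-b*s*d,-d],-1);T=np.linalg.inv(p["view"]);w=c@T[:3,:3].T+T[:3,3]
    w[(d<=0)|(th>1.2)]=np.nan
    return w
def ortho(p,c,half=.07,px=3000,z=.06):
    "top view of the plane at height z: +x up, +y left"
    n=int(2*half*px);i,j=np.mgrid[:n,:n]
    P=np.stack([c[0]+half-(i+.5)/px,c[1]+half-(j+.5)/px,np.full(i.shape,z)],-1)
    V=p["view"];q=P@V[:3,:3].T+V[:3,3];q=q*[1,-1,-1];K=p["camera_matrix"]
    rr=np.hypot(q[...,0],q[...,1]);k=np.arctan2(rr,q[...,2])/np.maximum(rr,1e-9)
    return cv2.remap(p["frame"],(q[...,0]*k*K[0,0]+K[0,2]).astype(np.float32),(q[...,1]*k*K[1,1]+K[1,2]).astype(np.float32),1)
E
python3 - <<'E'
from h import *
p=eyes.get_image("wrist");s=manip.state();T=np.linalg.inv(p["view"]);M=rot(s["ee_rot"])
off=M.T@(T[:3,3]-s["ee_pos"]);ax=M.T@(-T[:3,2]);print("cam in tool",off.round(3),"axis",ax.round(3),p["camera_matrix"].round(1).tolist(),M.round(2).tolist())
# place camera axis on the target
def look(c,zt,h,yaw):
    for D in (down(yaw),down(yaw+np.pi)):
        o=D@off;a=D@ax
        cam=np.array([0,0,h])+o; hit=o+a*((h+o[2]-zt)/-a[2])
        pos=np.array([c[0]-hit[0],c[1]-hit[1],h])
        j=manip.inverse_kinematics(pos,quat(D))
        print(pos,j)
        if j is not None: manip.move_to(pos,quat(D)); return eyes.get_image("wrist")
for n,c,zt in(("well",(.474,-.1405),.06),("handle",(.485,.155),.03)):
    p=look(c,zt,.36,np.arctan2(c[1],c[0])-np.pi/2)
    cv2.imwrite(f"pics/w_{n}.png",p["frame"]);np.savez(f"{n}.npz",**{k:p[k] for k in("frame","depth","camera_matrix","view")})
    w=fish(p);s=manip.state();print(n,s["time"],s["ee_pos"])
    for t in (("unit","shaft") if n=="well" else ("handle","lens","spool","tweezers")):
        for r in finder.regions_of(t,p)[:1]:
            q=w[r["mask"]];q=q[~np.isnan(q[:,0])];np.save(f"{n}_{t}.npy",q)
            print(t,r["conf"],r["bbox"],len(q))
            if len(q): print(np.percentile(q,[1,50,99],axis=0).round(4).tolist())
            if t=="unit": k=q[(q[:,2]>.055)&(q[:,2]<.064)]
            elif t=="shaft": k=q[q[:,2]>.064]
            elif t=="handle":k=q[(q[:,2]>.028)&(q[:,2]<.038)]
            else: continue
            if len(k)>3: print("top",len(k),k.mean(0),cv2.minAreaRect((k[:,:2]*1000).astype(np.float32)))
a=ortho(dict(np.load("well.npz")),(.474,-.1405),.06,3300,.068);b=ortho(dict(np.load("handle.npz")),(.485,.155),.06,3300,.033)
cv2.imwrite("pics/o1.png",np.hstack([a,b]))
E
```

```text
cam in tool [0.076 0.001 0.021] axis [-0.275 -0.     0.961] [[297.3, 0.0, 255.5], [0.0, 297.3, 192.3], [0.0, 0.0, 1.0]] [[0.96, 0.28, -0.0], [0.28, -0.96, 0.0], [-0.0, -0.0, -1.0]]
[ 0.47786633 -0.14089031  0.36      ] [-3.55007193e-01 -1.88410397e-01  1.58011659e+00 -4.44089210e-16
  1.74988646e+00  1.50395232e+00]
well 3.1417 [ 0.47778138 -0.1415637   0.36008193]
unit 0.77 [138.4, 19.5, 316.5, 240.4] 21570
[[0.4349, -0.1984, 0.0178], [0.5371, -0.1349, 0.0231], [0.6471, -0.0642, 0.0616]]
top 3623 [ 0.47743246 -0.14242127  0.05938021] ((474.866943359375, -142.33001708984375), (84.97390747070312, 84.73690795898438), 9.710299491882324)
shaft 0.6 [247.8, 175.7, 268.9, 201.3] 320
[[0.4593, -0.152, 0.0198], [0.4774, -0.1433, 0.0638], [0.4849, -0.1331, 0.0684]]
top 156 [ 0.47542763 -0.14270879  0.06665233] ((474.84130859375, -142.5135955810547), (12.459257125854492, 12.28599739074707), 51.81880569458008)
[0.49659777 0.15946273 0.36      ] [ 2.45476153e-01 -1.24802057e-01  1.52302839e+00 -4.44089210e-16
  1.74336632e+00  1.50694365e+00]
handle 4.4417 [0.49690734 0.15834389 0.36000967]
handle 0.93 [205.4, 140.8, 292.1, 231.9] 3392
[[0.451, 0.1123, 0.0021], [0.4861, 0.1616, 0.0322], [0.5352, 0.2066, 0.0339]]
top 3002 [0.48835413 0.15991754 0.03224951] ((481.9970397949219, 151.40415954589844), (86.99165344238281, 79.68999481201172), 55.9134521484375)
lens 0.71 [315.9, 94.7, 346.9, 122.9] 674
[[0.582, 0.0889, 0.0035], [0.5962, 0.1039, 0.0276], [0.6119, 0.1155, 0.0299]]
spool 0.91 [188.3, 42.8, 221.6, 70.9] 774
[[0.594, 0.2344, 0.0044], [0.6088, 0.2494, 0.0223], [0.6242, 0.2662, 0.0241]]
tweezers 0.9 [140.2, 86.8, 165.0, 179.6] 697
[[0.4552, 0.2835, 0.0016], [0.5086, 0.2891, 0.0082], [0.5643, 0.2961, 0.0101]]
```

View pics/o1.png

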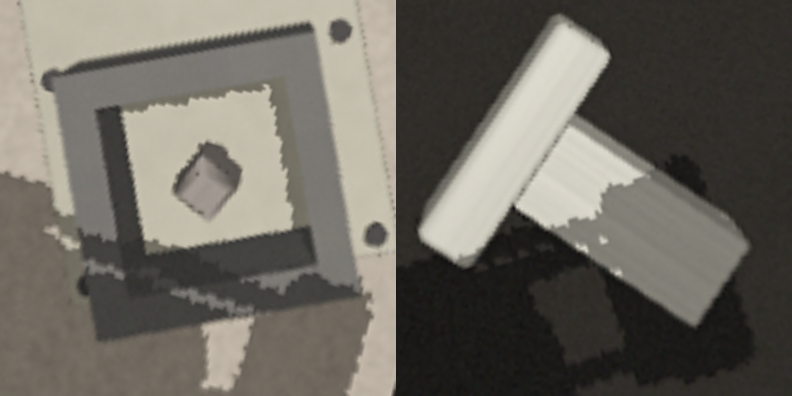

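The views show the handle cleanly (stem axis about 57° in world, shaded by the gripper) and the shaft's square top near (207,183), turned about 50°. Next I fit both accurately and check reach for the stand-up poses.

```bash
cat >> h.py <<'E'
from scipy.optimize import minimize
def sdf(u,v,cx,cy,hx,hy):
    a=np.abs(u-cx)-hx;b=np.abs(v-cy)-hy
    return np.hypot(np.maximum(a,0),np.maximum(b,0))+np.minimum(np.maximum(a,b),0)
def fit(q,boxes,x0,n=.0005):
    "pose (x,y,yaw) of a union of boxes whose raster best matches the points q (xy)"
    lo=q.min(0)-.015;hi=q.max(0)+.015;sh=((hi-lo)/n).astype(int)+1
    im=np.zeros(sh,np.uint8);ij=((q-lo)/n).astype(int);im[ij[:,0],ij[:,1]]=1
    im=cv2.morphologyEx(im,cv2.MORPH_CLOSE,np.ones((7,7),np.uint8))
    X=lo+(np.argwhere(im>=0)+.5)*n;t=im.ravel()
    def cost(p):
        c,s=np.cos(p[2]),np.sin(p[2]);d=X-p[:2];u=d@[c,s];v=d@[-s,c]
        f=np.min([sdf(u,v,*b) for b in boxes],0)
        return np.mean((np.clip(.5-f/.003,0,1)-t)**2)
    r=minimize(cost,x0,method="Nelder-Mead",options=dict(initial_simplex=np.array(x0)+np.array([[0,0,0],[.004,0,0],[0,.004,0],[0,0,.1]])))
    return r.x,r.fun
TEE=[(.033,0,.033,.015),(.076,0,.010,.040)]
E
python3 - <<'E'
from h import *
q=np.load("handle_handle.npy");q=q[(q[:,2]>.028)&(q[:,2]<.038)]
x,f=fit(q[:,:2],TEE,[.455,.118,.98]);print("handle",x.round(4),np.degrees(x[2]),f)
for n in("scene","side"):
    p=eyes.get_image(n);w=cloud(p);k=w[finder.regions_of("handle",p)[0]["mask"]];k=k[(k[:,2]>.028)&(k[:,2]<.038)]
    y,f=fit(k[:,:2],TEE,x,.001);print(n,y.round(4),np.degrees(y[2]),f)
k=np.load("well_shaft.npy")
for a,b in((.066,.07),(.0645,.07),(.061,.07),(.055,.07),(.045,.063)):
    g=k[(k[:,2]>a)&(k[:,2]<b)];print(a,len(g),cv2.minAreaRect((g[:,:2]*1000).astype(np.float32)))
W=dict(np.load("well.npz"));cv2.imwrite("pics/sh.png",ortho(W,(.475,-.1425),.015,13000,.068))
# plan
d=np.array([np.cos(x[2]),np.sin(x[2]),0]);hy=np.array([-d[1],d[0],0]);z=np.array([0,0,1.])
for al in (25,35,45):
  for sg in (1,-1):
    for fin in (0,1):
        a=np.radians(al-90*fin);tz=-np.cos(a)*z-np.sin(a)*d
        M=np.stack([np.cross(sg*hy,tz),sg*hy,tz],1)
        g=np.array([*x[:2],0])+(d*.042+z*.024 if not fin else d*.03-d*.006+z*.045)
        j=manip.inverse_kinematics(g-.163*tz,quat(M));print(al,sg,fin,None if j is None else j.round(2),M[:,0].round(2))
E
```

```text
handle [0.4581 0.1162 0.9764] 55.94463141157567 0.007637286004726056
scene [0.4585 0.1183 0.9686] 55.4940007415372 0.02035571497440353
side [0.4566 0.1176 0.9801] 56.15689495744295 0.013449448277168466
0.066 112 ((474.88189697265625, -142.62290954589844), (10.832629203796387, 10.590463638305664), 48.53813552856445)
0.0645 143 ((474.84808349609375, -142.25933837890625), (11.777523040771484, 12.032767295837402), 47.26481628417969)
0.061 221 ((474.8079528808594, -142.43296813964844), (14.772137641906738, 15.121233940124512), 51.34960174560547)
0.055 250 ((474.80206298828125, -142.4943084716797), (15.058161735534668, 15.203681945800781), 51.83018493652344)
0.045 111 ((474.89190673828125, -142.47889709472656), (15.149923324584961, 15.33803939819336), 52.21799087524414)
25 1 0 [ 0.39  0.24  1.52 -0.24  1.75 -2.16] [-0.51 -0.75  0.42]
25 1 1 None [-0.24 -0.35 -0.91]
25 -1 0 [ 0.39  0.24  1.52 -0.24  1.75  0.98] [ 0.51  0.75 -0.42]
25 -1 1 [-0.46 -0.41  2.4   1.21  1.28 -0.33] [0.24 0.35 0.91]
35 1 0 [ 0.43  0.37  1.4  -0.32  1.89 -2.13] [-0.46 -0.68  0.57]
35 1 1 None [-0.32 -0.48 -0.82]
35 -1 0 [ 0.43  0.37  1.4  -0.32  1.89  1.01] [ 0.46  0.68 -0.57]
35 -1 1 [-0.37 -0.5   2.36  1.01  1.23 -0.11] [0.32 0.48 0.82]
45 1 0 [ 0.46  0.51  1.3  -0.39  2.02 -2.13] [-0.4  -0.59  0.71]
45 1 1 None [-0.4  -0.59 -0.71]
45 -1 0 [ 0.46  0.51  1.3  -0.39  2.02  1.01] [ 0.4   0.59 -0.71]
45 -1 1 [-0.27 -0.52  2.29  0.8   1.2   0.1 ] [0.4  0.59 0.71]
```

View pics/sh.png

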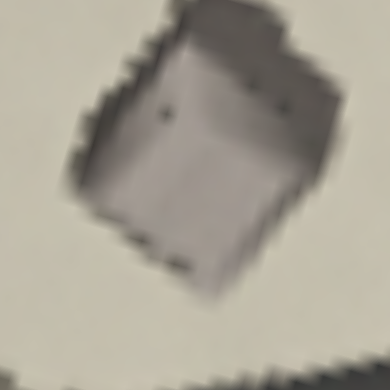

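```bash
cat >> h.py <<'E'
yaw=np.radians(55.9);M0=np.array([.4578,.1170,0]);d=np.array([np.cos(yaw),np.sin(yaw),0]);hy=np.array([-d[1],d[0],0]);Z=np.array([0,0,1.])
def tilt(deg):
    "tool closing along the handle's y, leaning deg toward +d"
    a=np.radians(deg);tz=-np.cos(a)*Z-np.sin(a)*d;return np.stack([np.cross(-hy,tz),-hy,tz],1)
S=M0+d*.05   # where the mouth is to stand
E
python3 - <<'E'
from h import *
A=tilt(40);g=M0+d*.040+Z*.026;T=g-.163*A[:,2]
manip.move_to(T-.09*A[:,2],quat(A));manip.move_l(T,.1);manip.hold(.2)
print(manip.state()["ee_pos"]-T)
close();manip.hold(.3);s=manip.state();print(s["finger_gap"],s["finger_force"],s["ft_force"])
manip.move_l(T+Z*.07,.12);manip.hold(.2);s=manip.state();print(s["finger_gap"],s["ft_force"],s["moment"],s["time"])
# the handle's frame (x=d,y=hy,z=up) relative to the tool is fixed; turn x up, z to -d
B=tilt(-50);g2=S-d*(.026-.018)+Z*(.003+.040)
print("finger",manip.inverse_kinematics(g2-.163*B[:,2],quat(B)))
manip.move_l(g2-.163*B[:,2]+Z*.03,.1,quat(B));manip.hold(.3);s=manip.state();print(s["finger_gap"],s["ft_force"],s["time"])
p=eyes.get_image("side");q=eyes.get_image("scene")
cv2.imwrite("pics/c2.png",np.hstack([cv2.resize(p["frame"][130:330,130:380],(400,320),interpolation=3),cv2.resize(q["frame"][90:290,190:440],(400,320),interpolation=3)]))
E
```

```text
[0.00023148 0.00032366 0.00042743]
0.029828483449975518 29.992124754935503 [-0.54577466  0.20520927  0.53278301]
0.030164039618955224 [ 0.1058909  -0.02297453 -3.0970188 ] [ 0.40023372 -0.33348206  0.02656552] 9.0167
finger [-0.26745494 -0.48914426  2.30743487  0.91087687  1.1630737   0.01408163]
0.029832329607823768 [ 0.02684638 -0.19934688 -2.15606932] 11.7833
```

View pics/c2.png

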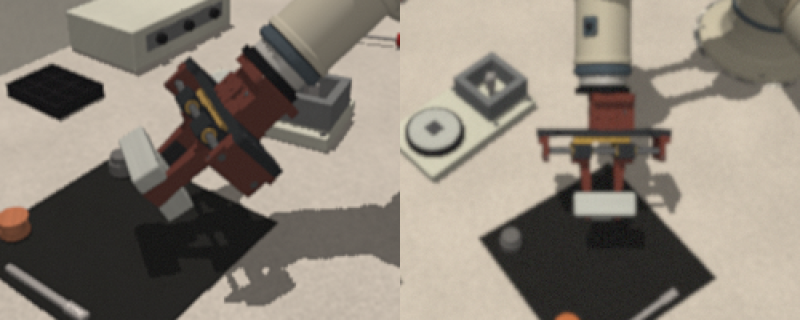

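In the side view the crossbar (145,155) leans to the left of the mouth (172,210), so the handle may have turned in the grip. I'll measure the tilt before lowering.

```bash
cat >> h.py <<'E'
def tiltof():
    "handle points in the (d, hy, z) frame about S; main plane angles in the d-z plane"
    out=[]
    for n in("scene","side"):
        p=eyes.get_image(n);w=cloud(p);r=finder.regions_of("handle",p)
        if not r: continue
        m=cv2.erode(r[0]["mask"].astype(np.uint8),np.ones((3,3)))>0
        q=w[m];q=q[~np.isnan(q[:,0])]-S;q=np.stack([q@d,q@hy,q@Z],1)
        q=q[(np.abs(q[:,:2])<.09).all(1)&(q[:,2]<.2)];out.append(q)
        # normals from neighbouring pixels
        for _ in range(2):
            best=None;rg=np.random.default_rng(0)
            for i in range(300):
                a,b,c=q[rg.choice(len(q),3,False)];nn=np.cross(b-a,c-a);l=np.linalg.norm(nn)
                if l<1e-5: continue
                k=np.abs((q-a)@(nn/l))<.0012
                if best is None or k.sum()>best.sum(): best=k
            c=q[best].mean(0);v=np.linalg.svd(q[best]-c)[2][2];v*=np.sign(v[2])or 1
            print(n,round(r[0]["conf"],2),best.sum(),"/",len(q),"centre",c.round(4),"normal",v.round(3),"angle in d-z from up",np.degrees(np.arctan2(v[0],v[2])).round(1))
            q=q[~best]
            if len(q)<30: break
    return out
E
python3 - <<'E'
from h import *
tiltof()
E
```

```text
scene 0.59 231 / 470 centre [0.0165 0.0004 0.1091] normal [0.472 0.022 0.881] angle in d-z from up 28.2
scene 0.59 109 / 239 centre [ 0.0158 -0.0048  0.1071] normal [0.484 0.005 0.875] angle in d-z from up 28.9
side 0.55 398 / 694 centre [0.0127 0.0061 0.1102] normal [0.459 0.007 0.889] angle in d-z from up 27.3
side 0.55 118 / 296 centre [-0.0036  0.0296  0.0797] normal [ 0.236 -0.934  0.268] angle in d-z from up 41.4
```

The handle slipped 28° in the grip during the lift. Extra tool tilt will make up for it, and a gentle press on the mat will square it. I'll check which headings allow that.

```bash
cat >> h.py <<'E'
LEAN=np.radians(28)
def stand(deg,phi,S=S,lean=LEAN+np.radians(50),h=.003):
    "TCP pose with tool leaning -deg, whole turned phi about vertical; mouth centre at S+h*Z. lean = angle(handle x, up) when tool is vertical"
    Rz=R.from_rotvec(Z*phi).as_matrix();B=tilt(-deg)
    th=lean-np.radians(deg)                     # handle x leans th toward +d
    hx=np.cos(th)*Z+np.sin(th)*d; hz=np.cross(hx,hy)
    mouth=np.array([*S[:2],h])+ (0 if True else 0)
    g=hx*.040+hz*.008                           # grasp from mouth centre
    low=min((s*.015*hz)[2] for s in(1,-1))      # keep the lowest edge at h
    return mouth-Z*low+Rz@(g-.163*B[:,2]),Rz@B,np.degrees(th)
E
python3 - <<'E'
from h import *
for S2 in (S,np.array([.50,.175,0])):
  for deg in (66,72,78):
    for phi in np.radians([15,0,-15,-30,-45]):
        for h in(.003,):
            P,B,th=stand(deg,phi,S2,h=h);j=manip.inverse_kinematics(P,quat(B))
            print(S2[:2].round(2),deg,round(np.degrees(phi)),round(th),P.round(3),None if j is None else j.round(2))
P,B,th=stand(50,0,h=.033);print(P-manip.state()["ee_pos"])
E
```

```text
[0.49 0.16] 66 15 12 [0.437 0.018 0.113] [-0.4  -0.12  2.17  1.17  1.43 -0.47]
[0.49 0.16] 66 0 12 [0.403 0.036 0.113] [-0.38 -0.38  2.38  1.26  1.22 -0.33]
[0.49 0.16] 66 -15 12 [0.374 0.061 0.113] None
[0.49 0.16] 66 -30 12 [0.352 0.094 0.113] None
[0.49 0.16] 66 -45 12 [0.34  0.13  0.113] None
[0.49 0.16] 72 15 6 [0.434 0.008 0.096] [-0.44 -0.03  2.17  1.25  1.49 -0.57]
[0.49 0.16] 72 0 6 [0.397 0.027 0.096] [-0.43 -0.3   2.4   1.37  1.28 -0.48]
[0.49 0.16] 72 -15 6 [0.366 0.054 0.096] None
[0.49 0.16] 72 -30 6 [0.343 0.089 0.096] None
[0.49 0.16] 72 -45 6 [0.33  0.128 0.096] None
[0.49 0.16] 78 15 0 [0.431 0.    0.077] [-0.47  0.06  2.17  1.32  1.55 -0.67]
[0.49 0.16] 78 0 0 [0.392 0.02  0.077] [-0.47 -0.19  2.4   1.47  1.35 -0.62]
[0.49 0.16] 78 -15 0 [0.359 0.049 0.077] None
[0.49 0.16] 78 -30 0 [0.335 0.085 0.077] None
[0.49 0.16] 78 -45 0 [0.321 0.127 0.077] None
[0.5  0.18] 66 15 12 [0.451 0.035 0.113] [-0.35 -0.09  2.15  1.19  1.39 -0.46]
[0.5  0.18] 66 0 12 [0.417 0.052 0.113] [-0.32 -0.34  2.36  1.28  1.16 -0.32]
[0.5  0.18] 66 -15 12 [0.388 0.078 0.113] None
[0.5  0.18] 66 -30 12 [0.366 0.11  0.113] None
[0.5  0.18] 66 -45 12 [0.354 0.147 0.113] None
[0.5  0.18] 72 15 6 [0.448 0.025 0.096] [-0.39 -0.01  2.15  1.28  1.45 -0.56]
[0.5  0.18] 72 0 6 [0.411 0.044 0.096] [-0.37 -0.27  2.38  1.4   1.22 -0.47]
[0.5  0.18] 72 -15 6 [0.38  0.071 0.096] None
[0.5  0.18] 72 -30 6 [0.357 0.106 0.096] None
[0.5  0.18] 72 -45 6 [0.344 0.145 0.096] None
[0.5  0.18] 78 15 0 [0.445 0.017 0.077] [-0.42  0.08  2.15  1.35  1.51 -0.66]
[0.5  0.18] 78 0 0 [0.406 0.036 0.077] [-0.41 -0.16  2.38  1.51  1.3  -0.62]
[0.5  0.18] 78 -15 0 [0.373 0.065 0.077] None
[0.5  0.18] 78 -30 0 [0.349 0.102 0.077] None
[0.5  0.18] 78 -45 0 [0.336 0.143 0.077] None
[0.01103738 0.01634077 0.00610866]
```

Run:
```python
from h import *
S2=np.array([.50,.175,0])
P,B,th=stand(72,0,S2,h=.018);manip.move_l(P,.06,quat(B));manip.hold(.3)
s=manip.state();print(s["finger_gap"],s["ft_force"],s["time"]);tiltof()
P,B,th=stand(72,0,S2,h=.006);manip.move_l(P,.05);manip.hold(.2);f0=manip.state()["ft_force"]
for i in range(16):
    P=P-Z*.001;manip.move_l(P,.02);s=manip.state();f=s["ft_force"]-f0
    if f[2]>8: break
print(i,f,s["ee_pos"]-P,s["time"]);tiltof()
```

```text
0.030163525395502194 [-0.22278251 -0.44446804 -2.64739883] 13.6583
scene 0.73 244 / 638 centre [ 0.0272 -0.0043  0.1022] normal [0.112 0.008 0.994] angle in d-z from up 6.4
scene 0.73 189 / 394 centre [ 0.0377 -0.0021  0.0719] normal [-0.996  0.009  0.092] angle in d-z from up -84.7
side 0.82 392 / 723 centre [0.0258 0.0037 0.1024] normal [ 0.095 -0.001  0.995] angle in d-z from up 5.5
side 0.82 129 / 331 centre [0.022  0.0242 0.0617] normal [-0.006 -0.935  0.354] angle in d-z from up -0.9
1 [-6.95700482 -2.99273244  9.57833754] [ 3.87033351e-04 -1.16325328e-05  1.26187324e-03] 14.95
scene 0.72 220 / 622 centre [ 0.0384 -0.0059  0.0626] normal [-0.996  0.001  0.092] angle in d-z from up -84.7
scene 0.72 206 / 402 centre [ 0.0278 -0.0043  0.0897] normal [ 0.084 -0.008  0.996] angle in d-z from up 4.8
side 0.55 397 / 693 centre [0.0258 0.0031 0.0901] normal [0.091 0.005 0.996] angle in d-z from up 5.2
side 0.55 116 / 296 centre [0.0223 0.024  0.0487] normal [-0.1   -0.931  0.351] angle in d-z from up -16.0
```

Run:
```python
from h import *
S2=np.array([.50,.175,0])
P,B,th=stand(77,0,S2,h=.0042);manip.move_l(P,.03,quat(B));manip.hold(.2);f0=manip.state()["ft_force"];print(f0)
for i in range(5):
    if f0[2]>6: break
    P=P-Z*.0007;manip.move_l(P,.02);f0=manip.state()["ft_force"]
print(i,f0)
tiltof()
gripper_open();manip.hold(.4);s=manip.state();print(s["finger_gap"],s["ft_force"],s["time"])
p=eyes.get_image("side")
cv2.imwrite("pics/c3.png",cv2.resize(p["frame"][130:330,130:380],(500,400),interpolation=3))
tiltof()
```

```text
[-4.17869527 -3.07449378  9.22184807]
0 [-4.17869527 -3.07449378  9.22184807]
scene 0.67 244 / 643 centre [ 0.0336 -0.0042  0.0612] normal [1.    0.013 0.004] angle in d-z from up 89.8
scene 0.67 203 / 399 centre [ 0.0208 -0.006   0.0895] normal [-0.01  -0.014  1.   ] angle in d-z from up -0.6
side 0.96 408 / 743 centre [0.0193 0.0031 0.0892] normal [0.011 0.006 1.   ] angle in d-z from up 0.6
side 0.96 112 / 335 centre [0.0197 0.0263 0.0518] normal [-0.088 -0.934  0.347] angle in d-z from up -14.2
0.08779241322338716 [ 0.92215337  0.24384016 -0.06460345] 17.675
scene 0.91 254 / 679 centre [ 0.0332 -0.005   0.06  ] normal [1.    0.006 0.008] angle in d-z from up 89.5
scene 0.91 210 / 425 centre [ 0.02   -0.0045  0.0893] normal [-0.055  0.016  0.998] angle in d-z from up -3.2
side 0.56 415 / 854 centre [0.0189 0.0015 0.0892] normal [ 0.008 -0.001  1.   ] angle in d-z from up 0.5
side 0.56 129 / 439 centre [0.0205 0.0118 0.0439] normal [ 0.024 -0.999  0.046] angle in d-z from up 28.0
```

View pics/c3.png

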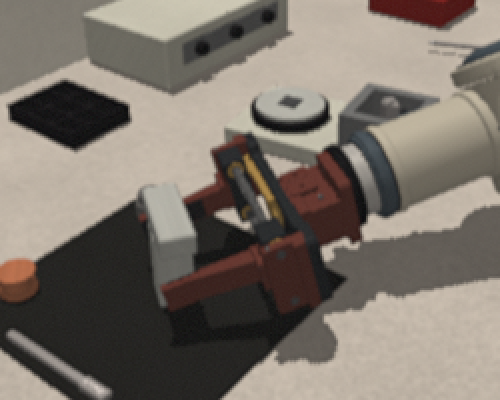

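The handle stands upright and free at (170,245), with the fingers open on both sides of it. I back out below the crossbar, then photograph the handle from above and the well again.

Run:
```python
from h import *
s=manip.state();M=rot(s["ee_rot"]);P=s["ee_pos"]
for b in(.06,.05,.042,.036):
    try: manip.move_l(P-b*M[:,2],.06);break
    except manip.IKError as e: print(b,e)
for u in (.12,.09,.06):
    try: manip.move_l(manip.state()["ee_pos"]+Z*u-d*.0,.15,quat(tilt(-45)));break
    except manip.IKError as e: print(u,e)
print(b,u,manip.state()["joint_pos"].round(2),manip.state()["time"])
D=down(yaw+np.pi) # tool y along -d
for k in (yaw,yaw+np.pi): print(manip.inverse_kinematics([.51,.19,.34],quat(down(k))))
tiltof()
```

```text
0.06 0.12 [-0.44 -0.66  2.27  0.78  1.44  0.08] 20.025
[ 2.94107288e-01 -6.24334033e-02  1.49978399e+00 -4.44089210e-16
  1.70424207e+00 -6.81531764e-01]
[ 2.94107288e-01 -6.24334033e-02  1.49978399e+00 -4.44089210e-16
  1.70424207e+00  2.46006089e+00]
scene 0.6 242 / 642 centre [ 0.0333 -0.0032  0.0642] normal [1.    0.011 0.015] angle in d-z from up 89.2
scene 0.6 180 / 400 centre [ 0.0204 -0.0015  0.0898] normal [-0.011 -0.008  1.   ] angle in d-z from up -0.6
side 0.74 389 / 967 centre [0.0193 0.0024 0.0892] normal [0.021 0.    1.   ] angle in d-z from up 1.2
side 0.74 278 / 578 centre [0.0197 0.012  0.032 ] normal [-0.007 -1.     0.008] angle in d-z from up -39.1
```

Run:
```python
from h import *
D=down(yaw);c=S+d*.0195
manip.move_to([c[0],c[1],.36],quat(D));manip.hold(.3)
def bar():
    p=eyes.get_image("wrist");w=fish(p);r=finder.regions_of("handle",p)[0];q=w[r["mask"]];q=q[(q[:,2]>.082)&(q[:,2]<.095)]
    return *fit(q[:,:2],[(0,0,.040,.015)],[c[0],c[1],yaw+np.pi/2]),q[:,2].mean(),len(q),p
x,f,z,n,p=bar();print("wrist",x.round(4),np.degrees(x[2]),f,z,n);cv2.imwrite("pics/bar.png",p["frame"])
for nme in("scene","side"):
    p=eyes.get_image(nme);w=cloud(p);k=w[finder.regions_of("handle",p)[0]["mask"]];k=k[(k[:,2]>.084)&(k[:,2]<.095)]
    y,f=fit(k[:,:2],[(0,0,.040,.015)],x,.001);print(nme,y.round(4),np.degrees(y[2]),f,len(k))
print(manip.state()["time"],c)
```

```text
wrist [0.498  0.1715 2.554 ] 146.33289974703672 0.00831319492393195 0.0881709224480554 2846
scene [0.5001 0.173  2.5356] 145.27867534694707 0.04345075745176763 416
side [0.497  0.1725 2.5468] 145.92200206814812 0.013755438692973024 560
21.675 [0.49676441 0.17455019 0.        ]
```

Run:
```python
from h import *
manip.move_to([.475,-.142,.36],quat(down(np.radians(52))));manip.hold(.3);print(manip.state()["joint_pos"].round(2),manip.state()["ee_pos"])
p=eyes.get_image("wrist");w=fish(p)
q=w[finder.regions_of("shaft",p)[0]["mask"]]
for a,b in((.066,.071),(.061,.071),(.055,.071),(.043,.063)):
    g=q[(q[:,2]>a)&(q[:,2]<b)];print(a,len(g),cv2.minAreaRect((g[:,:2]*1000).astype(np.float32)))
u=w[finder.regions_of("unit",p)[0]["mask"]];u=u[(u[:,2]>.055)&(u[:,2]<.064)];print("rim",cv2.minAreaRect((u[:,:2]*1000).astype(np.float32)))
np.savez("well2.npz",**{k:p[k] for k in("frame","depth","camera_matrix","view")})
# any region: top-plane points near the centre regardless of the mask
k=w.reshape(-1,3);k=k[(np.hypot(k[:,0]-.475,k[:,1]+.142)<.02)&(k[:,2]>.05)&(k[:,2]<.075)];print(len(k),cv2.minAreaRect((k[:,:2]*1000).astype(np.float32)))
k=k[k[:,2]>.0665];print(len(k),k.mean(0),manip.state()["time"])
cv2.imwrite("pics/o2.png",ortho(p,(.475,-.142),.03,13000,.066))
```

```text
[-0.36 -0.19  1.59  0.    1.75 -1.27] [ 0.47526126 -0.14127326  0.35999799]
0.066 118 ((474.8916320800781, -141.66326904296875), (10.52927303314209, 10.852614402770996), 52.35916519165039)
0.061 208 ((474.0916748046875, -141.650390625), (13.553422927856445, 12.969285011291504), 52.12895584106445)
0.055 235 ((474.0063171386719, -141.5384521484375), (13.677925109863281, 13.187980651855469), 52.393280029296875)
0.043 86 ((473.8800964355469, -141.3454132080078), (13.998236656188965, 12.727828979492188), 53.1463508605957)
rim ((474.9657897949219, -142.33985900878906), (84.67152404785156, 85.10108947753906), 9.94221019744873)
270 ((475.1579284667969, -141.90725708007812), (14.69111156463623, 15.451995849609375), 52.91313171386719)
98 [ 0.47510621 -0.14165905  0.06746654] 23.3333
```

View pics/o2.png

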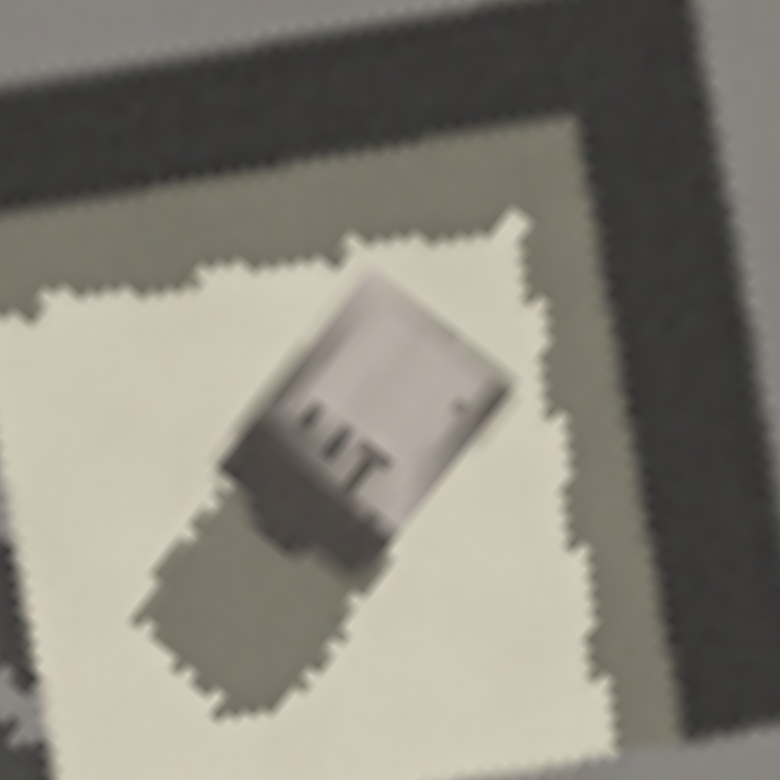

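The view confirms the shaft is square-on at (0.475, -0.142), yaw about 52.4°, agreeing with the rim centre. Now I regrasp from above.

Run:
```python
from h import *
D=down(np.radians(56.2));b=np.array([.498,.1717,.238])
manip.move_to(b+Z*.10,quat(D));manip.move_l(b,.1);manip.hold(.2);print(manip.state()["ee_pos"]-b,manip.state()["ft_force"])
close();manip.hold(.3);s=manip.state();print(s["finger_gap"],s["finger_force"],s["time"])
manip.move_l(b+Z*.09,.1);manip.hold(.1)
E2=down(np.radians(52.4));t=np.array([.475,-.142,.325])
manip.move_to(t,quat(E2));manip.hold(.4);s=manip.state();f0=s["ft_force"];print(s["ee_pos"]-t,s["finger_gap"],f0,s["time"])
p=eyes.get_image("side");cv2.imwrite("pics/c4.png",cv2.resize(p["frame"][90:250,230:430],(500,400),interpolation=3))
w=cloud(p);q=w[finder.regions_of("handle",p)[0]["mask"]];q=q[~np.isnan(q[:,0])];print(np.percentile(q,[2,98],axis=0).round(3).tolist())
```

```text
[1.61650107e-04 4.77739485e-05 7.13127829e-04] [-0.01942552 -0.43850194 -0.04591197]
0.0297384574920582 29.960606172680855 27.1083
[ 1.58693213e-04  4.61447922e-04 -2.45748958e-05] 0.030222547970724063 [ 0.08023576  0.32807586 -3.66560816] 29.8583
[[0.438, -0.152, 0.093], [0.492, -0.107, 0.177]]
```

View pics/c4.png

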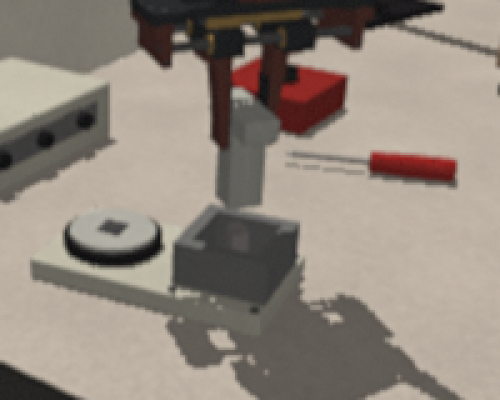

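The handle hangs vertically (240,150) above the well. I lower it with force watching.

Run:
```python
from h import *
f0=manip.state()["ft_force"];c=[.475,-.142]
manip.move_l([*c,.309],.08)
for z in np.r_[np.arange(.306,.2585,-.003),np.arange(.2575,.2515,-.001)]:
    manip.move_l([*c,z],.04);s=manip.state();f=s["ft_force"]-f0
    if np.abs(f).max()>1.5: print(z.round(4),f.round(1),s["moment"].round(2),s["ee_pos"].round(4))
    if f[2]>10 or np.hypot(*f[:2])>15: break
print(s["finger_gap"],s["time"],s["ee_pos"])
```

```text
0.294 [ 0.1  1.4 -1.6] [ 0.03 -0.04  0.  ] [ 0.475  -0.142   0.2937]
0.279 [-2.1  1.2 -1. ] [ 0.12  0.04 -0.02] [ 0.475  -0.142   0.2786]
0.273 [-1.6  0.7 -1.6] [ 0.16  0.08 -0.04] [ 0.475  -0.142   0.2726]
0.27 [-1.9  0.7 -0.9] [ 0.23  0.09 -0.02] [ 0.475  -0.142   0.2696]
0.264 [-1.7  1.8 -1.3] [ 0.21  0.08 -0.03] [ 0.475  -0.142   0.2636]
0.261 [-1.9  1.5 -1.5] [0.28 0.14 0.01] [ 0.475  -0.142   0.2606]
0.2575 [-2.   1.3 -1.1] [ 0.25  0.14 -0.01] [ 0.475 -0.142  0.257]
0.2565 [-2.1  2.1 -0.4] [ 0.28  0.25 -0.1 ] [ 0.475  -0.142   0.2564]
0.2555 [-3.   2.2  0.7] [0.37 0.35 0.02] [ 0.475  -0.142   0.2555]
0.2545 [-3.8  2.2  4.8] [ 0.46  0.69 -0.05] [ 0.475  -0.142   0.2549]
0.2535 [-6.5  3.8  9.9] [ 0.69  1.15 -0.03] [ 0.475  -0.142   0.2549]
0.2525 [-9.1  3.5 13.5] [ 0.8   1.54 -0.08] [ 0.4749 -0.142   0.2549]
0.02960980427376448 35.8083 [ 0.47492117 -0.14199845  0.25489811]
```

Run:
```python
from h import *
manip.move_l([.475,-.142,.2548],.02)
gripper_open();manip.hold(.3);manip.move_l([.475,-.142,.40],.12);manip.hold(.5)
for n in("scene","side","wrist"):
    p=eyes.get_image(n);w=(fish if n=="wrist" else cloud)(p);q=w[finder.regions_of("handle",p)[0]["mask"]];k=q[(q[:,2]>.1)&(q[:,2]<.115)]
    C=k.mean(0);print(n,len(k),np.median(k[:,2]),C.round(4),"normal",np.linalg.svd(k-C)[2][2].round(3),cv2.minAreaRect((k[:,:2]*1000).astype(np.float32)))
    if n!="wrist":
        cv2.imwrite(f"pics/e_{n}.png",p["frame"])
        for t in("lens","spool","tweezers"):
            r=finder.regions_of(t,p);print(t,np.nanmedian(w[r[0]["mask"]],0).round(3) if r else None)
a,b=cv2.imread("pics/e_scene.png")[100:340,170:410],cv2.imread("pics/e_side.png")[140:380,110:370]
cv2.imwrite("pics/e.png",np.hstack([cv2.resize(a,(400,400),interpolation=3),cv2.resize(b,(400,400),interpolation=3)]))
print(manip.state()["time"],manip.state()["ft_force"])
```

```text
scene 329 0.10562091060301171 [ 0.478  -0.1383  0.1054] normal [-0.037 -0.039 -0.999] ((476.9908447265625, -140.040283203125), (34.84113311767578, 80.10171508789062), 49.94538497924805)
lens [0.602 0.107 0.027]
spool [0.613 0.254 0.023]
tweezers [0.511 0.292 0.008]
side 282 0.10608258102168053 [ 0.4702 -0.1341  0.1054] normal [0.027 0.073 0.997] ((474.2077941894531, -139.08261108398438), (29.379613876342773, 79.3524398803711), 52.880001068115234)
lens [0.589 0.108 0.022]
spool [0.604 0.256 0.022]
tweezers [0.495 0.292 0.009]
wrist 25 0.10342511365154672 [ 0.4985 -0.1445  0.1036] normal [ 0.032  0.027 -0.999] ((476.2027282714844, -142.4467315673828), (30.02252197265625, 77.64521026611328), 51.838531494140625)
39.8333 [ 0.10728454 -0.15646112  0.00267664]
```

View pics/e.png

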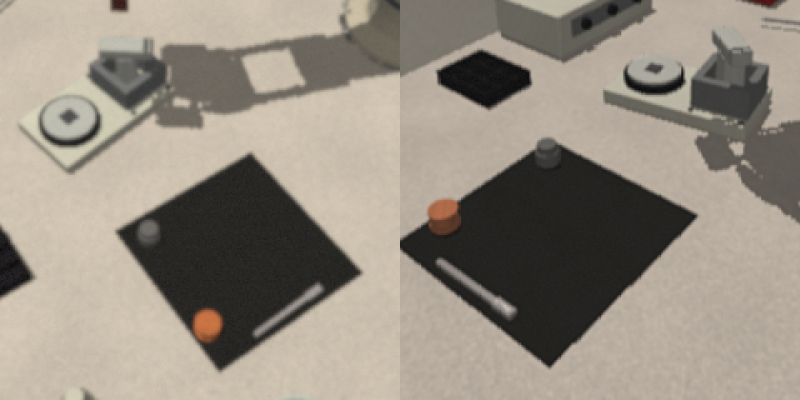

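The handle is seated in the well at (125,50) and (730,60). Its top is at 106 mm, which is fully home, and the other things have not moved.

```bash
python3 -c "
from bench import order
print(order.job_done())"
```

```text
the job is handed in; nothing more can be done
None
```

The T-handle was stood upright on the mat and released, then regrasped from above by its crossbar and lowered onto the shaft until it sat fully home; it is let go, nothing else on the mat moved, and the job is handed in at about 40 s.

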